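# Cock the spring striker and load its die

### The arm

A 6-joint arm with a two-finger parallel gripper is mounted at the origin on the work surface. World frame = base frame: x ahead of the robot, y to its left, z up, the work surface at z = 0. Lengths are in m, angles in rad, forces in N, time in s.
With the tool pointing down it reaches from about 0.35 to 0.975 m from the base axis. Payload 4.9 kg.
Tool frame: the origin (TCP) lies at the very end of the fingers, on their centre line; the grasp point (between the pads) lies 19 mm behind it; z points along the fingers, y is the line along which they close (so a half turn about z gives the same grasp; the last joint's range is limited). The gripper opens to 85 mm and grips with 20 to 120 N. Pads are 22 mm wide; open, the fingers measure 114 mm over their backs; the gripper's body (76 mm by 85 mm) begins 54 mm behind the grasp point. The pads swing forward as they close: fully open they stand 13 mm farther back than shut.
Start: joints at [1.052, 0.053, 1.613, -0, 1.476, -0.119], TCP at [0.243, 0.576, 0.231] pointing down, gripper open.
Joint ranges: [-3.01, 3.01], [-1.01, 2.22], [0.06, 2.58], [-1.02, 4.17], [0.09, 2.62], [-3.14, 3.14]. Speed limits (rad/s): [2.57, 2.57, 3.14, 3.14, 3.14, 3.14].

### API

Orientations are given as a unit quaternion [x, y, z, w].
In Python, from cell import reach, servo_line, set_joints, grip, dwell, ik, grab_frame, PlanningError, hand_in, recognise, pinpoint, current_time, current_joint_positions, current_dq, current_tau, current_tool_pos, current_eef_rot, current_ft_force, current_ft_torque, current_gripper_width, current_grip_force gives the robot as it stands. Calls block until the motion is done:
- reach(position, orientation): joint-space move of the TCP to a pose.
- servo_line(position, feed=0.15, orientation=None): straight line of the TCP; orientation=None keeps the orientation; feed is the mean speed in m/s.
- set_joints(angles): joint-space move.
- grip(opening, force=None): opening from 0.0 (shut) to 1.0 (fully open); force is the grip in N (None keeps the last); returns when the fingers have stopped.
- dwell(seconds).
- ik(position, orientation): joint angles nearest the present ones, or None.
- grab_frame(name): name is "side" or "top" or "wrist"; returns a dict with "pixels" (384x512x3 uint8, red, green, blue), "depth" (384x512 float32, m along the optical axis (not along the pixel's ray), 0 where there is no reading), "fx", "fy", "cx", "cy" (pixels), "dist" ([k1, k2, p1, p2, k3] as OpenCV has them; the pictures are not rectified), "R" (3x3) and "t" (3): a world point X has camera coordinates R X + t. Camera axes: x right, y down, z forward; pixel columns grow to the right and rows downward; lengths in m; the calibration is good to about 2 mm. A picture is of the moment at which its call begins.
A pose or a line that the arm cannot do raises PlanningError and nothing moves.
- hand_in(): hands the job in; it is judged then, once.
Trained networks look in the newest picture that a camera, given by its name, has taken for a name from the list of things; names that differ only in an ending like _2 or _b are one class to them, and where a whole thing is asked for, a point or a joint stands for the part that bears it (a point fixed in the world has none). Each returns a list of dicts, best first, with "conf" (0 to 1); they miss things now and then, are a little off and sometimes report something else, mostly with a low value. They report only what shows in the picture. A call takes as long as a camera call. They do not tell look-alikes from the thing itself.
- recognise(camera, thing): "box" ([left, top, right, bottom] as shares, 0 to 1, of the picture: columns of its width, rows of its height, round what is visible of it).
- pinpoint(camera, thing): "position" ([column, row] as shares, 0 to 1, of the picture: columns of its width, rows of its height: a listed point, or the origin of a listed thing).
Readings, each from a call of its own:
- current_time(): time.
- current_joint_positions(): joint angles.
- current_dq(): joint speeds.
- current_tau(): joint torques, N m.
- current_tool_pos(): TCP position.
- current_eef_rot(): TCP orientation.
- current_ft_force(): force on the tool from outside, world axes, zero at the start.
- current_ft_torque(): the same for the moment, N m.
- current_gripper_width(): opening from 0.0 (shut) to 1.0 (fully open).
- current_grip_force(): force on a finger pad.
Only numpy, scipy, OpenCV 4.12 (cv2) and the standard library are available. Lean on these libraries where they do the work, as an engineer would, in place of code of your own. Each camera call takes 0.05 s, during which the arm holds its last target. There are 200 camera calls.

### The job

On the jeweller's bench stands a spring striker, its hammer resting on the anvil. Take its side handle, swing the hammer arm up and back until you feel it come up lightly against the rubber buffer (do not ram the buffer), ease it forward onto the hair-trigger catch and let go without the striker firing. Then, with the arm still cocked, stand the stubby steel die flat in the round seat in the anvil, ready to be struck, and let go of it.

Things in the scene. Friction and masses are not known exactly. Their poses are not given: they have to be found in the camera images.
- striker: the spring striker, a steel machine fixed to the bench: base plate 250 x 90 x 12 mm. Origin on the bench right under the arm's hinge; own x axis level from hinge to anvil, y along the hinge, z up. Anvil 60 x 60 mm, top 34 mm over the bench, centred 95 mm along +x. Two hinge cheeks, 80 mm high, 54 mm over both, at the origin. Catch block on the -x side, own y -18 to +8 mm, up to 170 mm high
- hinge (a point): point on the hinge axis of the hammer arm, 65 mm above the bench, in the striker's middle plane; axes as striker. A spring drives the arm towards the anvil: with the weight it takes about 5 N at the handle to lift it off, about 7 N when drawn back. Unheld and unhooked it flies back and strikes
- handle (a point): middle of the side handle on the hammer arm: a brass sleeve, 14 mm thick and 48 mm long, that turns freely on its pin, so a grip on it from above can keep pointing down while the arm swings. Its axis is parallel to the hinge axis, 130 mm from it; it lies 14 to 62 mm to own +y of the middle plane, this point at 38 mm, nothing else near. x axis: along the arm away from the hinge; y: along the sleeve
- striker_arm (a joint): angle of the hammer arm (rad): 0 level, hammer on the anvil; pi/2 straight up; more leans back, away from the anvil. The catch is set by hand, differently each time, and not measured: drawn back, the arm's pin slips under the catch's tooth by itself (hardly felt) somewhere from 1.68 to 2.10 rad. Eased forward from behind it, the pin rests on the tooth and the load leaves the handle
- die_mid (a point): centre of the loose die: a stubby plain steel plug, 28 mm in diameter, 18 mm high, about 85 g, standing on the bench on a flat end (both ends alike); this point is 9 mm above its underside, z along its axis. By it, in changing places, stand a slimmer, taller pointed steel punch (16 mm thick, 42 mm high) and a flat steel ring (34 mm across, 12 mm high)
- seat (a point): centre of the flat floor of the round seat in the anvil, 30 mm above the bench; the seat is 36 mm wide and 4 mm deep, so the seated die stands 14 mm proud of the anvil; z up. The hammer covers it until the arm is cocked
- rear (a point): middle of the base plate's rear edge, top side, 105 mm behind the hinge, below the catch block (axes as striker). On that block, about 6 mm of handle travel behind the hooked position, the arm meets a rubber buffer: the push at the handle grows by some 1.8 N per mm on top of the spring. Over 14 N on the buffer (about 9.5 N more at the handle, 5 mm of handle travel) spoils the setting
There are look-alikes about, which are no part of the job. What is shaped like the part that bears die_mid but turquoise is not meant.

How it is judged:
By the outcome, as a careful person would: the job done as asked, in the order asked, and still so for the second after the job is handed in, with the robot touching nothing.
It also fails if it takes over 72 s, if anything falls off the work surface, if the arm or the gripper's body presses on something with over 40 N, if the wrist force passes 120 N, or if a joint passes its speed limit or range.

## Working session

There is one attempt and no reset: what is moved stays moved. The work goes in short steps, each a Python script; the robot and the scene stay as the last script left them, time stands still between calls to the robot, and variables do not carry over. Pictures are saved under pics/ and viewed, at most 10 in all, crops included, and the job is handed in when it is done.

```bash
mkdir -p pics; ls
cat > h.py <<'E'
import numpy as np, cv2
from cell import *
from scipy.spatial.transform import Rotation as Rn
def down(yaw):  # tool z down, tool y (closing) at world angle yaw+90deg ; tool x at yaw
    c,s=np.cos(yaw),np.sin(yaw)
    return Rn.from_matrix(np.array([[c,s,0],[s,-c,0],[0,0,-1]])).as_quat()
def ray(f,uv):
    K=np.array([[f["fx"],0,f["cx"]],[0,f["fy"],f["cy"]],[0,0,1]])
    p=cv2.undistortPoints(np.array([[uv]],float),K,np.array(f["dist"],float))[0,0]
    R=np.array(f["R"]);t=np.array(f["t"])
    return -R.T@t, R.T@np.array([p[0],p[1],1])
def at_z(f,uv,z):
    c,d=ray(f,uv); return c+d*(z-c[2])/d[2]
def at_depth(f,uv):
    c,d=ray(f,uv); u,v=int(round(uv[0])),int(round(uv[1]))
    return c+d*float(f["depth"][v,u])
def save(f,n): cv2.imwrite("pics/"+n,cv2.cvtColor(f["pixels"],cv2.COLOR_RGB2BGR))
def px(p): return np.array(p)*[512,384]
E
python3 - <<'E'
from h import *
np.set_printoptions(precision=4,suppress=True)
Z=dict(striker=0,hinge=.065,handle=.065,die_mid=.009,seat=.03,rear=.012)
ims=[]
for cam in("top","side"):
    f=grab_frame(cam); ims.append(f["pixels"]); save(f,cam+"0.png")
    for n,z in Z.items():
        for r in pinpoint(cam,n)[:4]:
            u=px(r["position"]); print(cam,n,round(r["conf"],2),u.round(1),at_z(f,u,z))
print(current_time(),current_eef_rot())
E
```

```text
pics
top striker 0.64 [204.2 192.7] [0.5427 0.0335 0.    ]
top hinge 0.55 [196.3 189.4] [0.5406 0.0426 0.065 ]
top handle 0.98 [179.3 133.8] [0.6701 0.0848 0.065 ]
top die_mid 0.66 [314.9 209.3] [ 0.5014 -0.2341  0.009 ]
top die_mid 0.56 [295.3 233.5] [ 0.4436 -0.186   0.009 ]
top die_mid 0.48 [323.3 236.9] [ 0.4356 -0.2525  0.009 ]
top die_mid 0.44 [267.7 230.1] [ 0.4517 -0.1203  0.009 ]
top seat 0.85 [200.3 151.2] [0.6385 0.0409 0.03  ]
top seat 0.56 [297.  236.1] [ 0.4371 -0.1871  0.03  ]
top rear 0.96 [202.1 235.2] [0.4396 0.0347 0.012 ]
top rear 0.69 [294.  234.2] [ 0.4419 -0.1824  0.012 ]
side striker 0.62 [260.8 193.7] [0.5471 0.0344 0.    ]
side hinge 0.74 [299.7 177.5] [ 0.6224 -0.0238  0.065 ]
side hinge 0.55 [259.3 161.8] [0.5492 0.0723 0.065 ]
side handle 0.75 [308.6 157. ] [0.6724 0.0835 0.065 ]
side die_mid 0.66 [220.3 275. ] [ 0.4368 -0.2439  0.009 ]
side die_mid 0.62 [174.4 245.3] [ 0.3581 -0.1523  0.009 ]
side die_mid 0.56 [257.5 266.1] [ 0.4998 -0.2308  0.009 ]
side die_mid 0.55 [225.5 227.6] [ 0.4547 -0.1082  0.009 ]
side seat 0.92 [298.9 180.1] [0.6369 0.0324 0.03  ]
side seat 0.45 [259.7 167. ] [0.5574 0.1193 0.03  ]
side rear 0.96 [218.5 190.8] [0.4489 0.0411 0.012 ]
side rear 0.59 [310.  157.9] [0.7128 0.199  0.012 ]
0.7 [ 0.1986  0.9801  0.     -0.    ]
```

```bash
python3 -c "
import cv2,numpy as np
a=cv2.imread('pics/top0.png')[100:270,150:370];b=cv2.imread('pics/side0.png')[110:310,140:350]
a=cv2.resize(a,(398,308),interpolation=cv2.INTER_CUBIC) if 0 else cv2.resize(a,None,fx=1.8,fy=1.8,interpolation=3)
b=cv2.resize(b,None,fx=1.53*210/210,fy=1.53,interpolation=3)
h=max(a.shape[0],b.shape[0]);o=np.zeros((h,a.shape[1]+b.shape[1],3),'uint8');o[:a.shape[0],:a.shape[1]]=a;o[:b.shape[0],a.shape[1]:]=b
print(o.shape);cv2.imwrite('pics/c0.png',o)"
```

```text
(306, 717, 3)
```

View pics/c0.png

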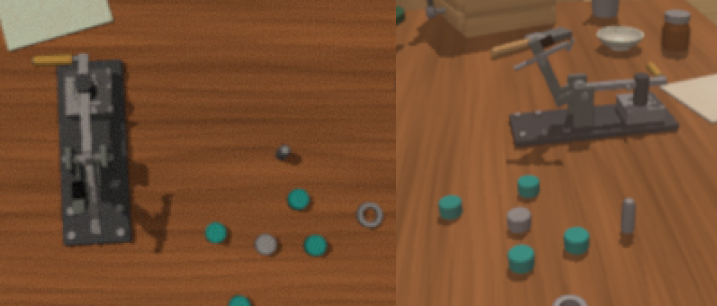

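The top view shows the grey die at crop (265,244), i.e. top pixel (297,236). The turquoise look-alikes surround it. The striker points away from the robot along +x, with its handle at its upper left.

Run:
```python
from h import *
np.set_printoptions(precision=4,suppress=True)
f=grab_frame("top"); g=grab_frame("side")
def cloud(f):
    v,u=np.mgrid[0:384,0:512]; K=np.array([[f["fx"],0,f["cx"]],[0,f["fy"],f["cy"]],[0,0,1]])
    p=cv2.undistortPoints(np.stack([u,v],-1).reshape(-1,1,2).astype(float),K,np.array(f["dist"],float))[:,0]
    d=f["depth"].reshape(-1,1); P=(np.c_[p,np.ones(len(p))]*d-np.array(f["t"]))@np.array(f["R"])
    P[d[:,0]==0]=np.nan; return P
P=cloud(f); 
b=P[(abs(P[:,0]-.56)<.2)&(abs(P[:,1]-.03)<.1)]
print("bench z",np.nanmedian(b[:,2]))
m=b[(b[:,2]>.007)&(b[:,2]<.017)]; m=m[(m[:,0]>.3)]
print(len(m)); q=(m[:,:2]*1000).astype(np.float32)
q=q[np.linalg.norm(q-np.median(q,0),axis=1)<140]
print(cv2.minAreaRect(q), cv2.boxPoints(cv2.minAreaRect(q)))
print("handle depth",at_depth(f,(179.3,133.8)))
d=P[(abs(P[:,0]-.44)<.03)&(abs(P[:,1]+.186)<.03)&(P[:,2]>.01)]; print("die",len(d),np.median(d,0),d.min(0),d.max(0))
print("cam top",-f["R"].T@f["t"],"side",-g["R"].T@g["t"])
im=cv2.cvtColor(g["pixels"],cv2.COLOR_RGB2BGR)[115:215,190:335]
cv2.imwrite("pics/c1.png",cv2.resize(im,None,fx=5,fy=5,interpolation=3))
```

```text
bench z 0.0007541987714532298
2273
((555.8992919921875, 38.381465911865234), (232.906494140625, 90.52164459228516), 3.749638080596924) [[436.7354  75.9297]
 [442.6552 -14.3981]
 [675.0632   0.8332]
 [669.1434  91.1611]]
handle depth [0.6691 0.0842 0.068 ]
die 113 [ 0.4398 -0.189   0.0176] [ 0.4259 -0.2033  0.011 ] [ 0.4517 -0.177   0.0217]
cam top [ 0.4197 -0.0799  0.8409] side [ 0.4331 -0.6844  0.3979]
```

View pics/c1.png

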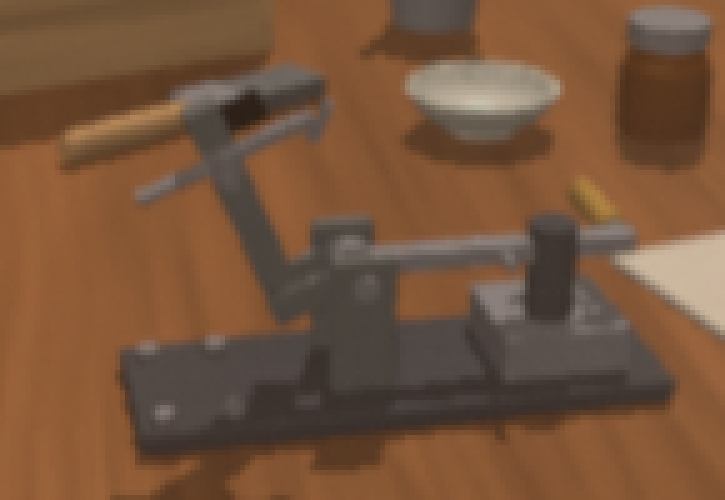

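The close view shows the arm level with the hammer on the anvil and the brass handle on the far (+y) side. The catch block leans back behind the hinge, with a toothed hook and a lever. I'll move in for a wrist view.

Run:
```python
from h import *
np.set_printoptions(precision=4,suppress=True)
a=.055
reach([.58,.06,.33],down(a+np.pi/2))
print(current_time(),current_joint_positions())
f=grab_frame("wrist"); save(f,"w0.png")
print("cam",-f["R"].T@f["t"], "axis",f["R"][2])
for n,z in dict(striker=0,hinge=.065,handle=.065,seat=.03,rear=.012).items():
    for r in pinpoint("wrist",n)[:2]:
        u=px(r["position"]); print(n,round(r["conf"],2),u.round(1),at_z(f,u,z))
v,u=np.mgrid[0:384,0:512]; K=np.array([[f["fx"],0,f["cx"]],[0,f["fy"],f["cy"]],[0,0,1]])
p=cv2.undistortPoints(np.stack([u,v],-1).reshape(-1,1,2).astype(float),K,np.array(f["dist"],float))[:,0]
d=f["depth"].reshape(-1,1); P=(np.c_[p,np.ones(len(p))]*d-np.array(f["t"]))@np.array(f["R"]); P[d[:,0]==0]=np.nan
b=P[(abs(P[:,0]-.56)<.2)&(abs(P[:,1]-.04)<.08)]
for lo,hi in((.007,.017),(.029,.038)):
    m=b[(b[:,2]>lo)&(b[:,2]<hi)]
    if hi>.03: m=m[abs(m[:,0]-.637)<.045]
    if len(m)>9: print(cv2.minAreaRect((m[:,:2]*1000).astype(np.float32)))
# brass handle by colour + height
hs=P[(abs(P[:,0]-.67)<.03)&(abs(P[:,1]-.085)<.05)&(P[:,2]>.055)&(P[:,2]<.09)]
col=f["pixels"].reshape(-1,3).astype(int)
br=(col[:,0]-col[:,2]>60)&(P[:,2]>.05)&(abs(P[:,0]-.67)<.04)&(abs(P[:,1]-.085)<.05)
if br.any(): print("brass",br.sum(),cv2.minAreaRect((P[br][:,:2]*1000).astype(np.float32)),np.median(P[br],0))
```

```text
3.0333 [-0.0232 -0.0861  1.5881  0.0002  1.64   -0.0795]
cam [0.5768 0.131  0.4711] axis [ 0.0151 -0.2747 -0.9614]
striker 0.95 [229.9 162.1] [0.5505 0.0366 0.    ]
hinge 0.89 [223.6 166.5] [0.5465 0.0436 0.065 ]
handle 0.87 [326. 142.] [0.6712 0.0814 0.065 ]
seat 0.85 [298.8 164.4] [0.6459 0.0447 0.03  ]
rear 0.72 [154.1 162.2] [0.4441 0.0329 0.012 ]
((567.3795776367188, 41.046268463134766), (249.57269287109375, 89.90626525878906), 4.034534931182861)
((642.5036010742188, 45.7050666809082), (60.26500701904297, 59.83422088623047), 3.236056089401245)
brass 455 ((656.0230102539062, 81.3569107055664), (52.56641387939453, 53.15861892700195), 8.355923652648926) [0.6731 0.0848 0.0696]
```

View pics/w0.png

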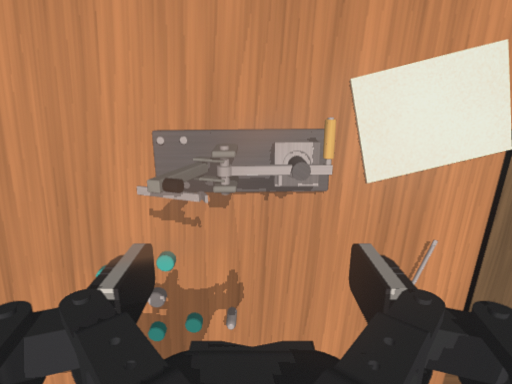

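The plate fit is sharp: 249.6 x 89.9 mm, centre (0.567, 0.041), yaw about 0.066. The handle agrees at about (0.674, 0.086). Next I'll grip the sleeve and swing the arm to just short of the catch range, watching the forces.

```bash
cat >> h.py <<'E'
A=.066; O=np.array([.5474,.0397,0]); EX=np.array([np.cos(A),np.sin(A),0]); EY=np.array([-np.sin(A),np.cos(A),0]); EZ=np.array([0,0,1.])
Q=down(A+np.pi/2)
def S(x,y,z): return O+x*EX+y*EY+z*EZ
def F(n=3):
    v=[]
    for _ in range(n): v.append(current_ft_force()); dwell(.01)
    return np.mean(v,0)
E
python3 - <<'E'
from h import *
import json
np.set_printoptions(precision=2,suppress=True)
grip(.5,40)
reach(S(.13,.040,.14),Q); servo_line(S(.13,.040,.046),.12)
dwell(.1); f0=F(6); print("free",f0,current_ft_force(),current_tool_pos()*1e3)
grip(0,40); dwell(.1); f1=F()-f0
print("gripped",f1@EX,f1@EY,f1[2],current_gripper_width(),current_grip_force(),current_time())
p0=np.array(current_tool_pos()); c=S(.13,.040,.046)
print((p0-c)*1e3)
json.dump(dict(c=list(c),f0=list(f0)),open("st.json","w"))
E
```

```text
free [0.4  0.21 0.01] [ 0.16  0.29 -1.12] [675.46  88.2   47.5 ]
gripped -5.939846527929186 -0.00328297500498271 5.278852011732511 0.14920672083408415 38.986215591430664 6.2667
[-0.68 -0.02  0.32]
```

```bash
cat > arc.py <<'E'
from h import *
import json
st=json.load(open("st.json")); c=np.array(st["c"]); f0=np.array(st["f0"])
# TCP command for arm angle th, c = TCP command at th=0
def P(th): return c+.13*((np.cos(th)-1)*EX+np.sin(th)*EZ)
def ft(th,n=3):
    f=F(n)-f0; t=-np.sin(th)*EX+np.cos(th)*EZ; r=np.cos(th)*EX+np.sin(th)*EZ
    return np.array([-f@t, f@r, f@EY])   # resisting load, radial, lateral
def ang():
    d=(np.array(current_tool_pos())-c)+.13*EX
    return np.arctan2(d[2],d@EX)
E
python3 - <<'E'
from arc import *
np.set_printoptions(precision=2,suppress=True)
c=c-.0007*EX; st["c"]=list(c); import arc; arc.c=c
servo_line(c,.05); print(0,ft(0))
json.dump(st,open("st.json","w"))
for i,th in enumerate(np.arange(.1,1.61,.1)):
    servo_line(P(th),.1)
    l=ft(th,2); print(round(th,2),round(ang(),3),l)
    if np.linalg.norm(l)>30: print("STOP");break
print(current_time(),current_grip_force(),current_gripper_width())
E
```

```text
0 [-4.53 -3.82 -0.29]
0.1 0.092 [ 5.68  1.68 -0.2 ]
0.2 0.194 [ 5.58  2.26 -0.14]
0.3 0.296 [5.48 2.45 0.33]
0.4 0.396 [6.14 2.13 0.59]
0.5 0.496 [6.21 2.48 0.04]
0.6 0.595 [6.13 2.33 0.18]
0.7 0.694 [5.84 2.45 0.52]
0.8 0.793 [6.32 2.13 0.24]
0.9 0.893 [6.33 2.08 0.75]
1.0 0.992 [6.46 2.03 0.74]
1.1 1.091 [6.72 1.23 0.39]
1.2 1.191 [6.35 2.75 1.1 ]
1.3 1.29 [6.41 2.16 0.26]
1.4 1.389 [6.43 1.79 0.43]
1.5 1.488 [6.59 2.28 1.07]
1.6 1.587 [6.94 1.83 0.49]
11.3417 41.16911172866821 0.14645682693714532
```

Run:
```python
from arc import *
np.set_printoptions(precision=2,suppress=True)
th=1.6; L=[]
while th<2.19:
    rise=(L[-1]-np.median(L[-14:-2])) if len(L)>4 else 0
    th+=(.0015 if rise<1.3 else .0008)/.13
    servo_line(P(th),.03); l=ft(th,4); L.append(l[0])
    b=np.median(L[-14:-2]) if len(L)>4 else 7.
    print(f"{th:.3f} {ang():.3f} {l[0]:.2f} {l[1]:.2f}",end=" | ")
    if l[0]-b>3.0: print("\nBUFFER",l,b); break
st["th"]=th; st["b"]=b; json.dump(st,open("st.json","w")); print(current_time())
```

```text
1.612 1.597 6.53 2.56 | 1.623 1.608 6.87 2.58 | 1.635 1.620 6.77 2.73 | 1.646 1.631 6.34 2.29 | 1.658 1.643 6.86 2.35 | 1.669 1.654 6.95 2.64 | 1.681 1.665 6.69 2.64 | 1.692 1.677 6.60 2.91 | 1.704 1.688 6.43 2.68 | 1.715 1.700 6.72 2.35 | 1.727 1.711 6.96 2.71 | 1.738 1.722 6.52 2.70 | 1.750 1.734 7.16 2.71 | 1.762 1.745 6.36 2.24 | 1.773 1.757 6.72 3.01 | 1.785 1.768 6.76 2.28 | 1.796 1.777 7.11 2.13 | 1.808 1.788 8.41 1.93 | 1.814 1.793 8.54 1.58 | 1.820 1.799 8.72 1.29 | 1.826 1.803 8.89 0.87 | 1.832 1.810 8.93 1.47 | 1.838 1.818 7.57 1.63 | 1.850 1.832 7.60 2.54 | 1.862 1.844 6.88 2.56 | 1.873 1.855 7.38 3.05 | 1.885 1.866 7.08 2.48 | 1.896 1.878 6.82 2.69 | 1.908 1.889 7.19 2.54 | 1.919 1.901 6.47 2.49 | 1.931 1.913 6.91 2.89 | 1.942 1.925 6.79 3.26 | 1.954 1.936 6.43 3.30 | 1.965 1.947 6.53 3.06 | 1.977 1.958 6.89 3.53 | 1.988 1.970 7.03 3.22 | 2.000 1.978 7.64 2.43 | 2.012 1.984 9.27 1.44 | 2.018 1.987 9.84 0.49 | 2.024 1.990 11.43 0.13 | 
BUFFER [11.43  0.13  1.43] 6.900743081104645
22.675
```

Clear buffer contact at about 1.985 rad: 4.5 N over the 6.9 N baseline. A click showed earlier, around 1.8. Easing forward until the load leaves the handle.

Run:
```python
from arc import *
th=st["th"]; k=0
while th>1.75:
    th-=.0008/.13
    servo_line(P(th),.03); l=ft(th,4)
    print(f"{th:.3f} {ang():.3f} {l[0]:.2f} {l[1]:.2f}",end=" | ")
    if l[0]<1.0: print("\nUNLOADED"); break
st["th"]=th; json.dump(st,open("st.json","w")); print(current_time())
```

```text
2.018 1.987 10.66 0.63 | 2.012 1.984 9.55 1.44 | 2.005 1.980 8.24 2.09 | 1.999 1.977 7.86 2.52 | 1.993 1.973 6.90 3.17 | 1.987 1.967 6.71 3.22 | 1.981 1.961 7.20 3.20 | 1.975 1.955 6.85 3.18 | 1.968 1.949 7.15 2.76 | 1.962 1.943 6.84 2.80 | 1.956 1.937 6.81 3.17 | 1.950 1.935 5.83 3.79 | 1.944 1.933 4.48 5.19 | 1.938 1.931 3.08 6.21 | 1.932 1.930 0.90 7.44 | 
UNLOADED
26.925
```

Run:
```python
from arc import *
np.set_printoptions(precision=4,suppress=True)
grip(.4); dwell(.1); print(F()-f0,current_gripper_width())
p=np.array(current_tool_pos()); servo_line(p+[0,0,.03],.06); servo_line(p+[0,0,.10],.15)
D=np.array([.443,-.187,0])
print(current_time(),current_joint_positions())
grip(1.0)
reach([D[0],D[1]-.05,.22],Q)
f=grab_frame("wrist"); save(f,"w1.png"); g=grab_frame("side"); save(g,"s1.png")
for r in pinpoint("wrist","die_mid"):
    u=px(r["position"]); print(round(r["conf"],2),u.round(1),at_z(f,u,.009),f["pixels"][int(u[1]),int(u[0])])
print(current_time())
v,u=np.mgrid[0:384,0:512]; K=np.array([[f["fx"],0,f["cx"]],[0,f["fy"],f["cy"]],[0,0,1]])
q=cv2.undistortPoints(np.stack([u,v],-1).reshape(-1,1,2).astype(float),K,np.array(f["dist"],float))[:,0]
d=f["depth"].reshape(-1,1); P_=(np.c_[q,np.ones(len(q))]*d-np.array(f["t"]))@np.array(f["R"]); P_[d[:,0]==0]=np.nan
m=(np.hypot(P_[:,0]-D[0],P_[:,1]-D[1])<.022)&(P_[:,2]>.014)&(P_[:,2]<.023)
if m.any(): print("die top",m.sum(),cv2.minEnclosingCircle((P_[m][:,:2]*1000).astype(np.float32)),np.median(P_[m],0))
w=cv2.imread("pics/w1.png"); s=cv2.imread("pics/s1.png")[90:220,180:340]; s=cv2.resize(s,(288,234),interpolation=3)
o=np.zeros((384,800,3),'uint8'); o[:,:512]=w; o[:234,512:]=s; cv2.imwrite("pics/c2.png",o)
```

```text
[-0.4619 -0.0186 -0.1493] 0.39812730086721076
28.65 [ 0.0046 -0.2617  1.8464  0.      1.558  -0.0614]
0.77 [250.4 115.9] [ 0.44   -0.1867  0.009 ] [195 174 166]
0.75 [301.9 166. ] [ 0.4994 -0.2363  0.009 ] [ 93 178 162]
0.68 [272.4  49.6] [ 0.4575 -0.121   0.009 ] [ 89 188 175]
0.66 [173.4  75.6] [ 0.3595 -0.152   0.009 ] [104 176 160]
30.5833
die top 555 ((441.6544189453125, -189.48065185546875), 13.885943412780762) [ 0.4417 -0.1888  0.0167]
```

View pics/c2.png

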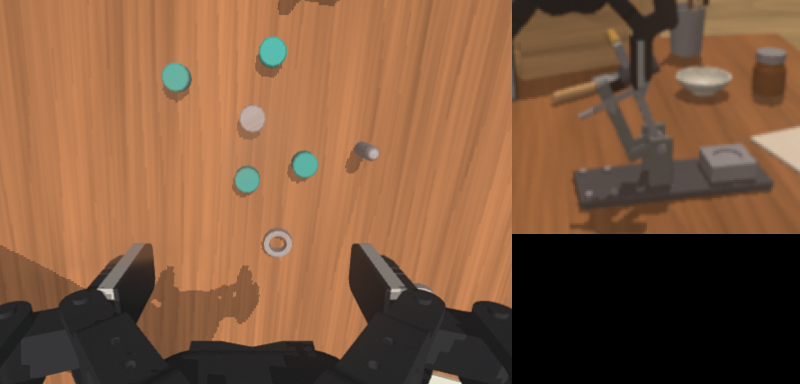

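The right inset (side view) shows the arm standing cocked with the brass handle up and back, and the seat uncovered. The wrist view shows the grey die at (251,119), matching the depth fit of (0.4417, -0.189). Next: pick the die, view the anvil, and check forearm clearance.

Run:
```python
from arc import *
from scipy.optimize import least_squares
np.set_printoptions(precision=4,suppress=True)
D=np.array([.4417,-.189,0])
grip(.55,60)
reach(D+[0,0,.08],Q); servo_line(D+[0,0,.006],.1)
grip(0,60); print("w",current_gripper_width(),current_grip_force())
servo_line(D+[0,0,.12],.15)
V=np.array([.642,-.06,.19]); servo_line(V,.2)
f=grab_frame("wrist"); save(f,"w2.png"); print(current_time(),current_gripper_width())
for r in pinpoint("wrist","seat")[:2]:
    u=px(r["position"]); print("seat",round(r["conf"],2),u.round(1),at_z(f,u,.03))
v,u=np.mgrid[0:384,0:512]; K=np.array([[f["fx"],0,f["cx"]],[0,f["fy"],f["cy"]],[0,0,1]])
q=cv2.undistortPoints(np.stack([u,v],-1).reshape(-1,1,2).astype(float),K,np.array(f["dist"],float))[:,0]
d=f["depth"].reshape(-1,1); X=(np.c_[q,np.ones(len(q))]*d-np.array(f["t"]))@np.array(f["R"]); X[d[:,0]==0]=np.nan
n=(abs(X[:,0]-.642)<.045)&(abs(X[:,1]-.046)<.045)
m=n&(X[:,2]>.0325)&(X[:,2]<.038); print("anvil",cv2.minAreaRect((X[m][:,:2]*1000).astype(np.float32)))
m=n&(X[:,2]>.0275)&(X[:,2]<.0318)&(np.hypot(X[:,0]-.642,X[:,1]-.046)<.021); print("floor",m.sum(),cv2.minEnclosingCircle((X[m][:,:2]*1000).astype(np.float32)))
# forearm clearance
rows=[]
for x in(.5,.6,.7):
    for z in(.05,.2):
        for t in(0,.3):
            qq=ik([x,0,z],(Rn.from_euler('y',-t)*Rn.from_quat(down(np.pi/2))).as_quat())
            if qq is not None: rows.append((x,z,*qq[1:5]))
R_=np.array(rows)
def fk(p,r):
    h,L1,L2,dd,r0=p; a=r[:,2];b=a+r[:,3];e=b+r[:,5]
    return np.r_[r0+L1*np.sin(a)+L2*np.sin(b)+dd*np.sin(e)-r[:,0], h+L1*np.cos(a)+L2*np.cos(b)+dd*np.cos(e)-r[:,1]]
s=least_squares(fk,[.3,.4,.4,.25,0],args=(R_,)); print("fit h,L1,L2,d,r0",s.x,s.cost,R_[:,4].round(2))
qs=ik(S(.095,0,.036),Q); print(qs)
h,L1,L2,dd,r0=s.x; el=np.array([r0+L1*np.sin(qs[1]),h+L1*np.cos(qs[1])]); wr=el+L2*np.array([np.sin(qs[1]+qs[2]),np.cos(qs[1]+qs[2])]); print("elbow",el,"wrist",wr)
```

```text
w 0.2932751735880848 58.79623695349437
35.2667 0.29124249647918204
seat 0.78 [258.7  55.1] [0.6413 0.0433 0.03  ]
anvil ((642.3824462890625, 45.52338790893555), (60.1031379699707, 59.6143684387207), 3.7382736206054688)
floor 1608 ((641.8837280273438, 46.09010314941406), 20.839387893676758)
fit h,L1,L2,d,r0 [ 0.1566  0.3983  0.6038  0.2631 -0.012 ] 0.0008376698289914101 [-0.    0.07 -0.    0.06 -0.    0.06 -0.    0.05 -0.    0.05 -0.    0.04]
[-0.044   0.2829  1.7    -0.      1.1587 -0.11  ]
elbow [0.0992 0.5391] wrist [0.6525 0.2972]
```

View pics/w2.png

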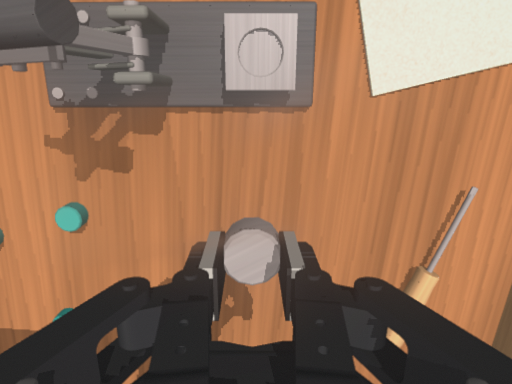

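The picture shows the die held upright at (251,250) and the seat empty at (260,52); the anvil fit gives (0.6423, 0.0457). The forearm clears the cocked arm. Placing now.

Run:
```python
from arc import *
np.set_printoptions(precision=4,suppress=True)
T=np.array([.6422,.0459,0])
servo_line(T+[0,0,.10],.12); dwell(.15); fb=F(6)
servo_line(T+[0,0,.046],.08); print(F()-fb)
z=.046
while z>.0345:
    z-=.001; servo_line(T+[0,0,z],.03); l=F(3)-fb
    if l[2]>4: break
print("contact z cmd",z,current_tool_pos(),l,current_time())
```

```text
[ 0.257 -0.262 -0.207]
contact z cmd 0.03599999999999999 [0.6425 0.0459 0.0374] [-3.1687  0.3756  7.0956] 40.425
```

Run:
```python
from arc import *
np.set_printoptions(precision=4,suppress=True)
T=np.array([.6422,.0459,0])
grip(.5); servo_line(T+[0,0,.07],.06); servo_line(T+[0,0,.14],.15)
servo_line([.642,-.06,.2],.2); dwell(.2)
f=grab_frame("wrist"); save(f,"w3.png"); g=grab_frame("side"); save(g,"s3.png")
v,u=np.mgrid[0:384,0:512]; K=np.array([[f["fx"],0,f["cx"]],[0,f["fy"],f["cy"]],[0,0,1]])
q=cv2.undistortPoints(np.stack([u,v],-1).reshape(-1,1,2).astype(float),K,np.array(f["dist"],float))[:,0]
d=f["depth"].reshape(-1,1); X=(np.c_[q,np.ones(len(q))]*d-np.array(f["t"]))@np.array(f["R"])
m=(np.hypot(X[:,0]-.642,X[:,1]-.046)<.03)&(X[:,2]>.042)
if m.any(): Y=X[m]; print("die",cv2.minEnclosingCircle((Y[:,:2]*1000).astype(np.float32)),np.median(Y[:,2]),np.linalg.lstsq(np.c_[Y[:,:2],np.ones(len(Y))],Y[:,2],rcond=None)[0])
w=cv2.imread("pics/w3.png"); s=cv2.resize(cv2.imread("pics/s3.png")[90:220,180:340],(288,234),interpolation=3)
o=np.zeros((384,800,3),'uint8'); o[:,:512]=w; o[:234,512:]=s; cv2.imwrite("pics/c3.png",o); print(current_time())
```

```text
die ((643.3760375976562, 46.41353225708008), 14.000826835632324) 0.0465999300565711 [-0.0015  0.0026  0.0474]
43.1333
```

View pics/c3.png

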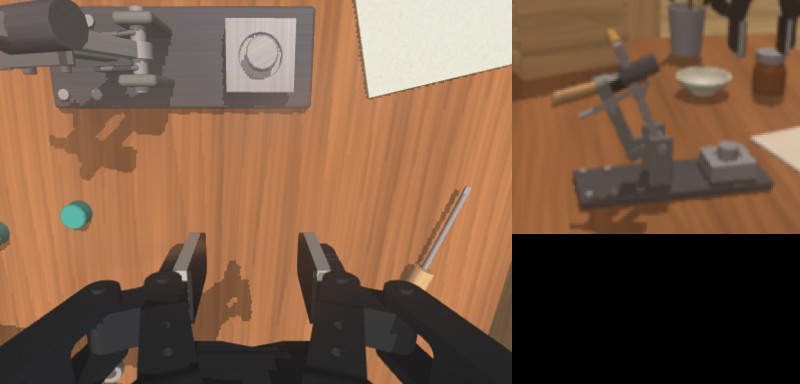

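The die stands flat in the seat: its top is at about 47 mm, level, and within 1.5 mm of the seat centre (pixel 261,52). The side inset shows the arm still cocked.

```bash
python3 -c "
from cell import *
print(hand_in())"
```

```text
the job is handed in; nothing more can be done
None
```

The striker is cocked on its catch without having fired, the die stands flat in the anvil seat, and the job was handed in at about 43 s with the gripper clear; no verdict came back.

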